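# Palette open, paint-rack flap held up

## Task

I want to top up my palette: lift the loose ceramic lid off it by the knob and set it down, right way up and without dropping it, on the grey cutting mat. Then raise the flap of the clear paint rack and hold it steadily 50 degrees open from shut, so I can reach in for a bottle; it falls shut if let go, so finish while still holding it. Leave the bottles, tweezers, cup and jar where they are.

Things in the scene. Friction and masses are not known exactly. Their poses are not given: they have to be found in the camera images.
- lid_knob (a point): Centre of the knob's head on the loose white ceramic lid that lies on the palette. The head is an upright cylinder 26 mm across and 24 mm high (12 mm above and below this point) on a 16 mm neck. This point is 38 mm above the lid's lowest face and 26 mm above its disc's top; z is up, out of the knob.
- lid: The same lid, about 0.18 kg: a disc 122 mm across, 7 mm thick, with a spigot 100 mm across and 5 mm deep below, which sits in the palette's mouth with 5 mm play all round. Origin at the centre of the spigot's underside, z up through the knob.
- palette: Round white ceramic wet palette, 120 mm across, 35 mm high, open on top below the lid, fixed to the desk. Origin at the centre of its underside. It stands either left or right of the mat, the rack on the other side.
- mat: Grey plastic cutting mat, 200 mm (its x) by 150 mm (its y), 4 mm thick, fixed to the desk. Origin at the centre of its underside, z up.
- rack: Clear acrylic paint rack, an open-topped box 120 mm deep (its x), 160 mm wide (its y), 90 mm high, with three wells side by side, fixed to the desk. Origin at the centre of its underside; its -x side is the front, towards the robot. A hinged flap covers its top.
- flap (a joint): Angle of the rack's flap in rad: 0 shut (level), growing as its front edge rises; 50 degrees is 0.873. Stop at 1.4. The hinge is nearly frictionless, without spring: from any angle the flap falls shut by its own weight (about 0.25 kg). The flap is a 120 x 160 mm clear plate with aluminium strips along its front and hinge edges.
- flap_bar (a point): Middle of the flap's lifting bar: round steel, 10 mm in diameter, 100 mm long, parallel to the hinge (the rack's y), on two arms at its ends. With the flap shut it lies 155 mm in front (-x of the rack) of the hinge axis, 35 mm in front of the rack's front wall, 18 mm above the hinge axis, 108 mm above the desk. It moves with the flap.
- flap_hinge (a point): Middle of the flap's hinge axis, on the rack's rear (+x) top edge, 90 mm above the desk; the axis runs along the rack's y. This point does not move with the flap.
- bottle0: Sealed dropper bottle, 25 mm across, 75 mm high, standing in the rack's well at its -y end. Origin at its underside.
- bottle1: The same in the middle well.
- bottle2: The same in the well at its +y end.
- tweezers: Steel tweezers, 115 mm long, 6 mm high, lying on the desk beyond the mat. To be left alone.
- cup: White ceramic cup, 72 mm across, 85 mm high, standing at the far side. To be left alone.
- jar: Small glass jar with a lid, 44 mm across, 50 mm high, standing between the robot and the mat. To be left alone.
Not all that is in view belongs to the job. Several things have the shape of the rack; the one meant has the colours described above.

How it is judged:
By the outcome, as a careful person would: the job done as asked, in the order asked, and still so for the second after the job is handed in, while the arm keeps its last pose, push and grip.
It also fails if it takes over 58 s, if anything falls off the work surface, if the arm or the gripper's body presses on something with over 40 N, if the wrist force passes 120 N, or if a joint passes its speed limit or range.

## Robot

A 6-joint arm with a two-finger parallel gripper is mounted at the origin on the work surface. World frame = base frame: x ahead of the robot, y to its left, z up, the work surface at z = 0. Lengths are in m, angles in rad, forces in N, time in s.
With the tool pointing down it reaches from about 0.4 to 0.825 m from the base axis. Payload 7 kg.
Tool frame: the origin (TCP) lies midway between the tips of the shut fingers; the grasp point (between the pads) lies 19 mm behind it; y points along the fingers, z is the direction in which the jaws open and shut, and the axes are right-handed (so a half turn about y gives the same grasp; the last joint's range is limited). The gripper opens to 88 mm and grips with 3 to 60 N. Pads are 19 mm wide; open, the fingers measure 130 mm over their backs; the gripper's body (78 mm by 193 mm) begins 47 mm behind the grasp point.
Start: joints at [1.496, 0.359, 0.012, 0, -1.224, -0.288], TCP at [0.24, 0.631, 0.227] pointing down, gripper open.
Joint ranges: [-3.07, 3.07], [-1.43, 2.12], [-1.02, 1.25], [-3.03, 1.67], [-3.05, -0], [-3.03, 3.03]. Speed limits (rad/s): [2.39, 2.39, 3.01, 3.14, 3.14, 3.14].

## Interface

Orientations are given as [roll, pitch, yaw] about the fixed x, y, z axes, in that order (R = Rz(yaw) Ry(pitch) Rx(roll)).
In Python, from station import arm gives the robot as it stands.
- The arm moves only by the tool move_arm, never from a script. Its argument "deltas" is a list of rows, each an object with "dp": the shift along the tool's x, y, z in mm, a list of three; "rotation": the turn, a rotation vector about the tool's x, y, z in degrees, a list of three. A call has 1 to 5 rows; each row shifts and turns the pose as measured when the row begins, along the tool's axes as they then stand; what a row does not reach is not made up. A row lasts 1/12 s, in which the tool goes at most 41.7 mm and 7.16 degrees, less where a joint would pass 70% of its speed; a pose out of reach is approached as far as the arm can. A call is refused whole if a number of a shift passes 41.7 or a number of a turn 7.16, either way. A call with a gripper value outside its range is refused whole. "jaw" is the closure in counts, from 0 (fully open) to 255 (shut), set as the call begins (left out, the last holds). The fingers move at their own pace and stop on an object; "squeeze" is the grip in N (left out, the last holds). Time passes only in rows, so rows that do not move let the fingers close. It gives the time, the measured TCP pose, the force and the opening at its end, in the units of the state.
- arm.get_state(): the state, without advancing time (a new reading comes with each control period).
- arm.grab_frame(name): name is "scene" or "side" or "wrist"; returns a dict with "pixels" (420x560x3 uint8, red, green, blue), "z_map" (420x560 float32, m along the optical axis (not along the pixel's ray), 0 where there is no reading), "fx", "fy", "cx", "cy" (pixels), "k1" (the pictures are not rectified: a ray, as slopes to the right and down, at radius r is drawn at 1 + k1 r^2 times it, then the intrinsics apply), "cam_to_world" (4x4, takes a point from camera to world coordinates); the wrist camera has in their place "mount" (4x4, takes a point from camera to tool coordinates, whose origin is the TCP and whose axes are the tool frame's). Camera axes: x right, y down, z forward; pixel columns grow to the right and rows downward; lengths in m; the calibration is good to about 2 mm. A picture is of the moment at which its call begins: read the wrist's pose just before it.
- arm.job_done(): hands the job in, once; it reports no verdict.
The state is a dict: "t": time; "q": joint angles; "qd": joint speeds; "joint_efforts": joint torques, N m; "eef_pos": TCP position; "ee_rot": TCP orientation; "force": force on the tool from outside, world axes, zero at the start; "moment": the same for the moment, N m; "width": finger opening in m.
Only numpy, scipy, OpenCV 4.12 (cv2) and the standard library are available. Lean on these libraries where they do the work, as an engineer would, in place of code of your own. Each camera call takes 0.05 s, during which the arm holds its last target.

## Working session

There is one attempt and no reset: what is moved stays moved. The work goes in short steps, Python scripts to look and compute and a tool call to move; the robot and the scene stay as the last step left them, time stands still between calls to the robot, and variables do not carry over. Pictures are saved under pics/ and viewed, and the job is handed in when it is done.

Besides the shell and the picture viewer there is one more tool, called after "Emit:" as name(argument=value, ...), one argument or row to a line, values as JSON. move_arm: Moves the arm, as the interface text tells. Its arguments: {"type":"object","properties":{"deltas":{"type":"array","items":{"type":"object","properties":{"dp":{"type":"array","items":{"type":"number"}},"rotation":{"type":"array","items":{"type":"number"}}}}},"jaw":{"type":"number"},"squeeze":{"type":"number"}},"required":["deltas"]}

```bash
ls; mkdir -p pics; cat > h.py <<'E'
import numpy as np, cv2
from station import arm
from scipy.spatial.transform import Rotation as R
def pose(s=None):
    s=s or arm.get_state(); T=np.eye(4); T[:3,:3]=R.from_euler('xyz',s['ee_rot']).as_matrix(); T[:3,3]=s['eef_pos']; return T
def grab(n,save=None):
    T=pose(); f=arm.grab_frame(n)
    f['C']=T@np.array(f['mount']) if n=='wrist' else np.array(f['cam_to_world'])
    if save: cv2.imwrite('pics/'+save,f['pixels'][:,:,::-1])
    f['K']=np.array([[f['fx'],0,f['cx']],[0,f['fy'],f['cy']],[0,0,1.]])
    return f
def slopes(f,uv):
    uv=np.atleast_2d(np.array(uv,float)); d=(uv-[f['cx'],f['cy']])/[f['fx'],f['fy']]
    s=d.copy()
    for _ in range(20): s=d/(1+f['k1']*(s**2).sum(1,keepdims=True))
    return s
def rays(f,uv):
    s=slopes(f,uv); d=np.c_[s,np.ones(len(s))]@f['C'][:3,:3].T
    return f['C'][:3,3],d
def onz(f,uv,z):
    o,d=rays(f,uv); return o+d*((z-o[2])/d[:,2])[:,None]
def dep(f,uv):
    uv=np.atleast_2d(uv).astype(int); z=f['z_map'][uv[:,1],uv[:,0]]
    o,d=rays(f,uv); return o+d*z[:,None]
def cloud(f):
    h,w=f['z_map'].shape; u,v=np.meshgrid(np.arange(w),np.arange(h))
    uv=np.c_[u.ravel(),v.ravel()]; o,d=rays(f,uv); P=o+d*f['z_map'].reshape(-1,1); P[f['z_map'].ravel()==0]=np.nan
    return P.reshape(h,w,3)
def tri(f1,p1,f2,p2):
    o1,d1=rays(f1,p1);o2,d2=rays(f2,p2);d1=d1[0];d2=d2[0]
    t=np.linalg.lstsq(np.c_[d1,-d2],o2-o1,rcond=None)[0]
    a=o1+d1*t[0];b=o2+d2*t[1]; return (a+b)/2,np.linalg.norm(a-b)
E
python3 - <<'E'
from h import *
import pickle
s=arm.get_state();print(s)
F={n:grab(n,n+'0.png') for n in('scene','side','wrist')}
pickle.dump(F,open('f0.pkl','wb'))
for n in F: print(n,F[n]['C'].round(3).tolist(),F[n]['fx'],F[n]['k1'])
E
```

```text
pics
{'t': 0.0, 'q': array([ 1.49608476e+00,  3.59402183e-01,  1.10736836e-02, -3.96340110e-04,
       -1.22407900e+00, -2.88076320e-01]), 'qd': array([-0.00120573, -0.00106928, -0.0004763 , -0.00040897, -0.00191318,
       -0.00030089]), 'joint_efforts': array([-9.27269211e-04, -5.82720459e+01,  2.93044746e+01,  6.99720070e+00,
        7.10932160e-03, -1.53370070e-04]), 'eef_pos': array([0.23939655, 0.6306049 , 0.22561091]), 'ee_rot': array([-1.56914569e+00,  1.00567064e-04,  2.77866987e+00]), 'force': array([ 0.15845792, -0.08224552,  0.35424322]), 'moment': array([-0.026359  , -0.01988497,  0.00965701]), 'width': 0.0875100790192581}
scene [[-0.649, 0.525, -0.55, 1.272], [0.76, 0.432, -0.485, 0.743], [-0.017, -0.733, -0.68, 1.026], [0.0, 0.0, 0.0, 1.0]] 513.239777644821 0.0009125479447725103
side [[0.996, -0.062, 0.071, 0.446], [-0.094, -0.694, 0.714, -0.799], [0.005, -0.717, -0.697, 0.935], [0.0, 0.0, 0.0, 1.0]] 408.1782992152362 -0.00014082901757712848
wrist [[-0.355, -0.907, -0.228, 0.302], [-0.935, 0.344, 0.084, 0.608], [0.002, 0.243, -0.97, 0.384], [0.0, 0.0, 0.0, 1.0]] 375.81556439080816 -0.0010096489380018643
```

View pics/scene0.png

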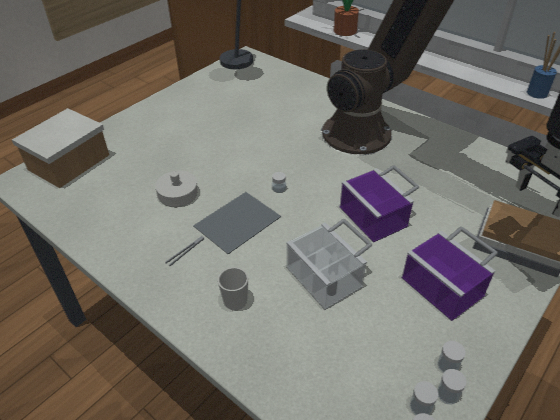

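View pics/side0.png

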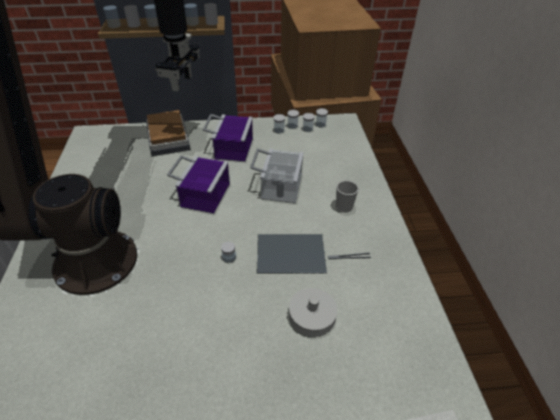

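View pics/wrist0.png

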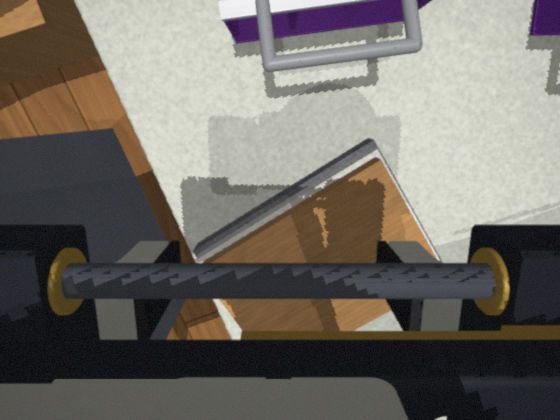

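The clear rack with aluminium strips is at scene (326,262) / side (281,175). The purple ones at scene (375,205) and (447,275) / side (204,184) and (233,138) have the same shape but the wrong colour. The lid is at scene (176,187) / side (313,312), right of the mat. I'll confirm with an enlarged crop.

```bash
python3 - <<'E'
from h import *
import pickle
F=pickle.load(open('f0.pkl','rb'))
a=F['scene']['pixels'][205:315,270:390][:,:,::-1]; b=F['side']['pixels'][140:215,235:315][:,:,::-1]
c=F['scene']['pixels'][160:215,145:210][:,:,::-1]; d=F['side']['pixels'][285:340,280:345][:,:,::-1]
r=lambda x,w,h:cv2.resize(x,(w,h),interpolation=cv2.INTER_CUBIC)
cv2.imwrite('pics/crop0.png',np.vstack([np.hstack([r(a,400,367),r(b,391,367)]),np.hstack([r(c,270,228),r(d,270,228),np.zeros((228,251,3),np.uint8)])]))
for n,pts in {'scene':[(175,177),(176,195),(238,222),(325,262),(280,183),(234,290),(185,250)],'side':[(313,302),(313,320),(291,253),(281,175),(228,252),(346,196)]}.items():
    print(n,[dep(F[n],p).round(3).tolist() for p in pts])
E
```

```text
scene [[[0.605, -0.227, 0.078]], [[0.633, -0.199, 0.043]], [[0.572, -0.014, 0.005]], [[0.603, 0.307, 0.099]], [[0.399, -0.005, 0.039]], [[0.792, 0.19, 0.084]], [[0.738, -0.052, 0.003]]]
side [[[0.594, -0.248, 0.079]], [[0.592, -0.276, 0.042]], [[0.569, -0.029, 0.007]], [[0.565, 0.228, 0.095]], [[0.387, -0.044, 0.049]], [[0.761, 0.133, 0.073]]]
```

View pics/crop0.png

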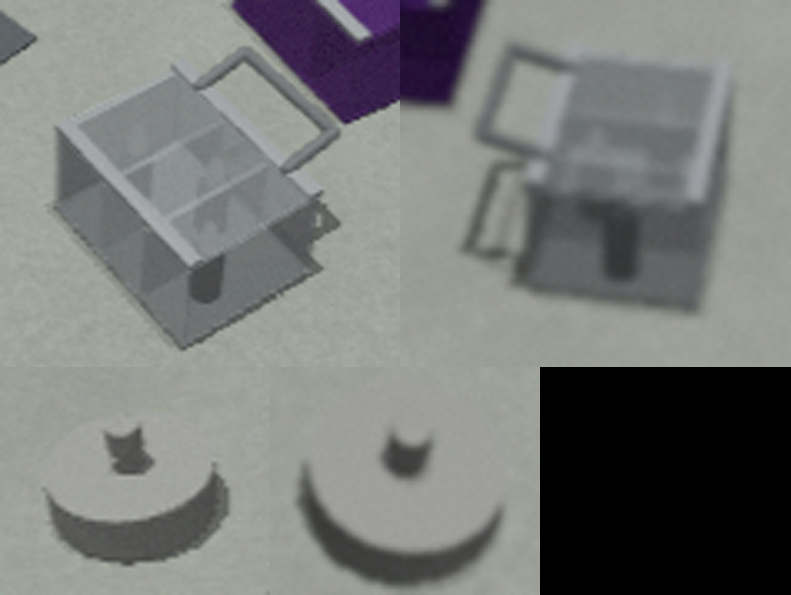

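The crop confirms it: clear walls, bottles inside, aluminium strips. The lid and knob are clear in both views. Now measuring.

```bash
python3 - <<'E'
from h import *
import pickle
F=pickle.load(open('f0.pkl','rb'))
for n in('scene','side'):
    f=F[n];P=cloud(f)
    print(n)
    m=(abs(P[...,0]-.6)<.1)&(abs(P[...,1]+.235)<.1)
    Q=P[m]; 
    t=Q[(Q[:,2]>.040)&(Q[:,2]<.055)]; print(' disc',len(t),np.median(t,0).round(4), 'z pct',np.percentile(t[:,2],[10,50,90]).round(4))
    # disc-top circle from contour of points
    (c,r)=cv2.minEnclosingCircle((t[:,:2]*1000).astype(np.float32)); print(' circ',np.round(c,1),round(r,1))
    k=Q[Q[:,2]>.062]; print(' knob',len(k),k.mean(0).round(4),k.min(0).round(4),k.max(0).round(4))
    # mat by colour
    hsv=cv2.cvtColor(f['pixels'],cv2.COLOR_RGB2HSV)
    mm=(abs(P[...,0]-.57)<.17)&(abs(P[...,1]+.02)<.14)&(P[...,2]<.02)&(f['pixels'].mean(2)<110)
    cn,_=cv2.findContours(mm.astype(np.uint8),cv2.RETR_EXTERNAL,cv2.CHAIN_APPROX_NONE); c=max(cn,key=cv2.contourArea)
    X=onz(f,c[:,0],.004); print(' mat',cv2.minAreaRect((X[:,:2]*1000).astype(np.float32)))
    for nm,cx,cy in(('jar',.393,-.02),('cup',.78,.16)):
        q=P[(abs(P[...,0]-cx)<.07)&(abs(P[...,1]-cy)<.07)&(P[...,2]>.03)]; print(nm,q.min(0).round(3),q.max(0).round(3))
    # rack
    q=P[(abs(P[...,0]-.56)<.2)&(abs(P[...,1]-.27)<.14)&(P[...,2]>.086)]; print(' rack',len(q),q.min(0).round(3),q.max(0).round(3))
    im=f['pixels'].copy(); 
E
```

```text
scene
 disc 788 [ 0.6058 -0.2313  0.044 ] z pct [0.0414 0.044  0.0468]
 circ [ 597.7 -235.9] 64.6
 knob 79 [ 0.6024 -0.2339  0.0768] [ 0.5886 -0.2516  0.0631] [ 0.6129 -0.2222  0.0869]
 mat ((570.209228515625, -19.597518920898438), (151.40673828125, 200.228759765625), 85.02861785888672)
jar [ 0.37 -0.04  0.03] [ 0.409 -0.     0.058]
cup [0.737 0.129 0.03 ] [0.808 0.201 0.091]
 rack 3342 [0.36  0.134 0.086] [0.76  0.381 0.118]
side
 disc 1133 [ 0.5921 -0.2463  0.0416] z pct [0.0404 0.0416 0.0435]
 circ [ 597.4 -241.5] 62.1
 knob 107 [ 0.5958 -0.2446  0.0758] [ 0.5838 -0.2556  0.0622] [ 0.6089 -0.2302  0.0825]
 mat ((568.70849609375, -24.847671508789062), (150.08348083496094, 197.94540405273438), 84.82634735107422)
jar [ 0.366 -0.044  0.03 ] [ 0.404 -0.003  0.053]
cup [0.733 0.123 0.03 ] [0.803 0.199 0.087]
 rack 1373 [0.36  0.164 0.086] [0.759 0.376 0.115]
```

```bash
cat >> h.py <<'E'
def go(tp,Rt,maxp=38.,maxr=6.8):
    """print rows from the present pose to target"""
    T=pose(); d=T[:3,:3].T@(np.array(tp)-T[:3,3])*1000; rv=(R.from_matrix(T[:3,:3]).inv()*R.from_matrix(Rt)).as_rotvec(degrees=True)
    n=int(max(np.ceil(np.linalg.norm(d)/maxp),np.ceil(np.linalg.norm(rv)/maxr),1))
    out=[]; Rc=R.from_matrix(T[:3,:3]); st=R.from_rotvec(rv/n,degrees=True); dw=(np.array(tp)-T[:3,3])*1000/n
    for i in range(n):
        out.append(Rc.as_matrix().T@dw); Rc=Rc*st
    print('n',n,'rot/row',(rv/n).round(2)); 
    for o in out: print(o.round(1).tolist())
def down(jaw_yaw_deg):
    """tool pointing down, tool z (jaw) at world yaw"""
    a=np.radians(jaw_yaw_deg); z=np.array([np.cos(a),np.sin(a),0]); y=np.array([0,0,-1.]); return np.c_[np.cross(y,z),y,z]
E
python3 - <<'E'
from h import *
import pickle
F=pickle.load(open('f0.pkl','rb'))
for n in('scene','side'):
    f=F[n];P=cloud(f)
    m=(abs(P[...,0]-.56)<.14)&(abs(P[...,1]-.25)<.14)&(P[...,2]>.07)
    # coarse
    r,g,b=[f['pixels'][...,i].astype(int) for i in range(3)]
    m&=~((b-g)>25)
    v,u=np.where(m)
    print(n,len(u),u.min(),u.max(),v.min(),v.max())
    if n=='scene': pts=[(287,240),(350,222),(370,243),(364,268),(330,302),(326,222),(293,238),(303,231)]
    else: pts=[(256,151),(251,168),(303,153),(298,180),(273,152),(264,172)]
    for p in pts: print(p,dep(f,p).round(3)[0])
im=F['scene']['pixels'][205:315,270:390][:,:,::-1]
cv2.imwrite('pics/c1.png',cv2.resize(im,(780,715)[:1]+(590,),interpolation=cv2.INTER_CUBIC))
# approximate targets
T=pose();print(T.round(3).tolist())
go([0.45,0.27,0.30],T[:3,:3]@R.from_euler('y',0).as_matrix())
print(F['wrist']['mount'])
E
```

```text
scene 3351 286 371 219 291
(287, 240) [ 0.533  0.133 -0.001]
(350, 222) [0.369 0.227 0.002]
(370, 243) [0.496 0.361 0.113]
(364, 268) [0.543 0.379 0.078]
(330, 302) [0.637 0.352 0.018]
(326, 222) [0.412 0.176 0.002]
(293, 238) [0.521 0.144 0.003]
(303, 231) [0.483 0.149 0.004]
side 1402 250 302 149 187
(256, 151) [0.491 0.346 0.11 ]
(251, 168) [0.469 0.257 0.107]
(303, 153) [0.676 0.467 0.003]
(298, 180) [0.624 0.24  0.059]
(273, 152) [0.55  0.361 0.092]
(264, 172) [0.51  0.244 0.099]
[[-0.935, -0.0, -0.355, 0.239], [0.355, -0.001, -0.935, 0.631], [-0.0, -1.0, 0.001, 0.226], [0.0, 0.0, 0.0, 1.0]]
n 12 rot/row [0. 0. 0.]
[-27.1, -6.1, 21.9]
[-27.1, -6.1, 21.9]
[-27.1, -6.1, 21.9]
[-27.1, -6.1, 21.9]
[-27.1, -6.1, 21.9]
[-27.1, -6.1, 21.9]
[-27.1, -6.1, 21.9]
[-27.1, -6.1, 21.9]
[-27.1, -6.1, 21.9]
[-27.1, -6.1, 21.9]
[-27.1, -6.1, 21.9]
[-27.1, -6.1, 21.9]
[[-3.08997966e-04  9.69989782e-01  2.43145488e-01 -6.62165538e-02]
 [-4.25091927e-04 -2.43145605e-01  9.69989708e-01 -1.58010407e-01]
 [ 9.99999862e-01  1.96365663e-04  4.87466323e-04 -8.21786154e-04]
 [ 0.00000000e+00  0.00000000e+00  0.00000000e+00  1.00000000e+00]]
```

Emit:
move_arm(
  deltas=[
    {"dp": [-20, -15, 28], "rotation": [0, 0, 0]},
    {"dp": [-20, -15, 28], "rotation": [0, 0, 0]},
    {"dp": [-20, -10, 28], "rotation": [0, 0, 0]},
    {"dp": [-20, -10, 28], "rotation": [0, 0, 0]},
    {"dp": [-20, -8, 28], "rotation": [0, 0, 0]},
  ],
)

```text
t: 0.57
eef_pos: [0.2821, 0.4619, 0.2781]
ee_rot: [-1.557, 0.002, 2.783]
force: [0.1, -0.0, 1.0]
width: 0.0876
```

Emit:
move_arm(
  deltas=[
    {"dp": [-20, -8, 28], "rotation": [0, 0, 0]},
    {"dp": [-20, -8, 28], "rotation": [0, 0, 0]},
    {"dp": [-20, 0, 28], "rotation": [0, 0, 0]},
    {"dp": [-20, 0, 28], "rotation": [0, 0, 0]},
    {"dp": [-20, 0, 28], "rotation": [0, 0, 0]},
  ],
)

```text
t: 0.98
eef_pos: [0.3274, 0.2876, 0.2984]
ee_rot: [-1.559, 0.003, 2.785]
force: [1.0, 0.4, 0.4]
width: 0.0876
```

Emit:
move_arm(
  deltas=[
    {"dp": [-10, 0, 10], "rotation": [0, 0, 0]},
    {"dp": [0, 0, 0], "rotation": [0, 0, 0]},
    {"dp": [0, 0, 0], "rotation": [0, 0, 0]},
  ],
)

```text
t: 1.23
eef_pos: [0.3336, 0.2678, 0.2997]
ee_rot: [-1.562, 0.002, 2.78]
force: [-0.1, -0.6, -0.4]
width: 0.0878
```

```bash
python3 - <<'E'
from h import *
import pickle
print(arm.get_state()['qd'].round(3))
f=grab('wrist','w1.png'); pickle.dump(f,open('w1.pkl','wb')); print(pose().round(4).tolist())
E
```

```text
[-0.022 -0.016 -0.008  0.002 -0.002  0.009]
[[-0.9357, -0.0008, -0.3529, 0.3336], [0.3529, -0.0092, -0.9356, 0.2681], [-0.0025, -1.0, 0.0089, 0.2997], [0.0, 0.0, 0.0, 1.0]]
```

View pics/w1.png

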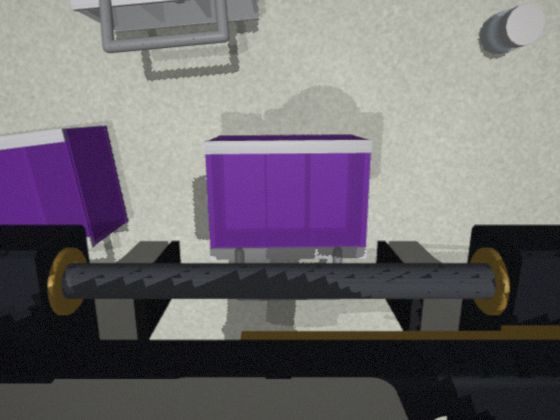

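The clear rack's bar is at (110–230,45), beyond the purple rack at (288,190). I'll move so that it's centred.

Emit:
move_arm(
  deltas=[
    {"dp": [-25, -10, -27], "rotation": [0, 0, 0]},
    {"dp": [-25, -10, -27], "rotation": [0, 0, 0]},
    {"dp": [-25, -10, -27], "rotation": [0, 0, 0]},
    {"dp": [-16, -2, -22], "rotation": [0, 0, 0]},
    {"dp": [0, 0, 0], "rotation": [0, 0, 0]},
  ],
)

```text
t: 1.7
eef_pos: [0.4576, 0.3383, 0.3301]
ee_rot: [-1.561, 0.001, 2.787]
force: [-1.1, 0.3, -0.5]
width: 0.0875
```

```bash
python3 - <<'E'
from h import *
import pickle
print(arm.get_state()['qd'].round(3))
f=grab('wrist','w2.png'); pickle.dump(f,open('w2.pkl','wb')); print(pose().round(4).tolist())
E
```

```text
[ 0.011 -0.008 -0.01  -0.011 -0.017 -0.014]
[[-0.9378, -0.0029, -0.3471, 0.4563], [0.3471, -0.0098, -0.9378, 0.3374], [-0.0007, -0.9999, 0.0102, 0.3299], [0.0, 0.0, 0.0, 1.0]]
```

View pics/w2.png

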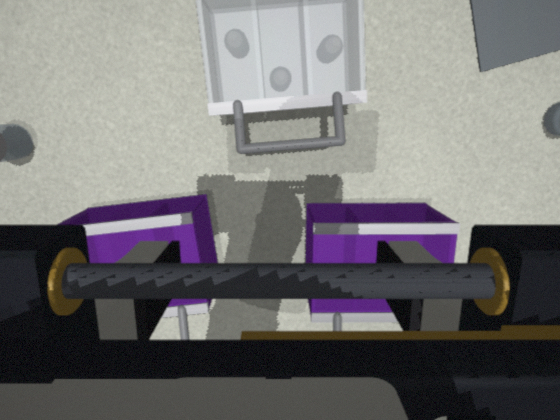

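The bar runs from (237,149) to (344,141), and the front strip from (209,108) to (366,97). I'll fit the bar here and triangulate with w1, scene and side.

```bash
python3 - <<'E'
from h import *
import pickle
F=pickle.load(open('f0.pkl','rb'));w1=pickle.load(open('w1.pkl','rb'));w2=pickle.load(open('w2.pkl','rb'))
for nm,f,(u0,u1,v0,v1),in(('w2',w2,(228,352,125,160)),('w1',w1,(95,235,25,60))):
    P=cloud(f); z=P[...,2]
    m=np.zeros(z.shape,np.uint8); m[v0:v1,u0:u1]=((z[v0:v1,u0:u1]>.097)&(z[v0:v1,u0:u1]<.125))
    v,u=np.where(m); print(nm,len(u),u.min(),u.max(),v.min(),v.max(), 'z med',np.median(z[m>0]).round(4))
    print(cv2.minAreaRect(np.c_[u,v].astype(np.float32)))
    X=P[m>0]; print('xyz',X.min(0).round(3),X.max(0).round(3))
f=w2;P=cloud(f)
for p in [(255,90),(300,75),(230,60),(240,106),(330,100),(345,60),(280,40)]: print(p,P[p[1],p[0]].round(4))
for nm,b in(('w2',(205,370,85,165)),('w1',(80,260,0,60))):
    im={'w1':w1,'w2':w2}[nm]['pixels'][b[2]:b[3],b[0]:b[1],::-1]
    cv2.imwrite(f'pics/{nm}c.png',cv2.resize(im,None,fx=4,fy=4,interpolation=cv2.INTER_CUBIC))
E
```

```text
w2 1390 235 345 125 153 z med 0.1114
((290.0, 139.0), (109.99998474121094, 27.999996185302734), 0.0)
xyz [0.467 0.257 0.102] [0.522 0.365 0.115]
w1 1854 101 229 25 52 z med 0.1116
((165.0, 38.5), (27.0, 128.0), 90.0)
xyz [0.467 0.258 0.102] [0.517 0.365 0.115]
(255, 90) [0.547  0.3281 0.0952]
(300, 75) [0.545  0.2809 0.0934]
(230, 60) [0.5819 0.341  0.0949]
(240, 106) [0.5376 0.3475 0.1006]
(330, 100) [0.5119 0.2609 0.097 ]
(345, 60) [0.5428 0.2346 0.0939]
(280, 40) [0.5822 0.2885 0.0937]
```

View pics/w2c.png

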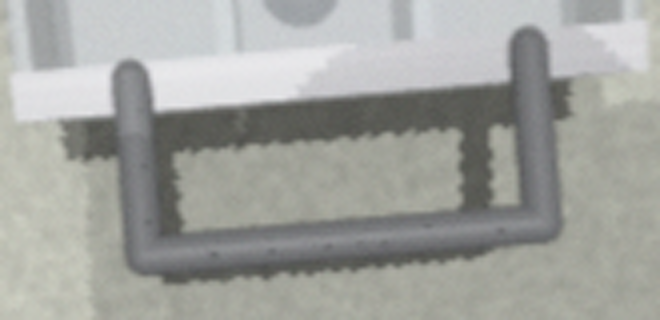

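View pics/w1c.png

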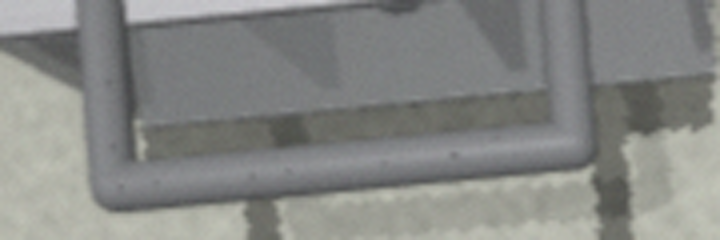

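```bash
python3 - <<'E'
from h import *
import pickle
w1=pickle.load(open('w1.pkl','rb'));w2=pickle.load(open('w2.pkl','rb'))
L=tri(w2,(241.8,147.6),w1,(106.8,47));Rr=tri(w2,(340.5,140),w1,(223.8,35.5))
print(L,Rr)
l,r=L[0],Rr[0]; d=l-r; print('len',np.linalg.norm(d),'mid',(l+r)/2,'rack yaw',np.degrees(np.arctan2(d[1],d[0]))-90)
for z in(.108,.112):
  X=onz(w2,[(241.8,147.6),(340.5,140)],z); Y=onz(w1,[(106.8,47),(223.8,35.5)],z);print(z,X.mean(0).round(4),Y.mean(0).round(4))
# strip front edge
S=onz(w2,[(209.3,114.5),(366,101.8)],.093); e=S[0]-S[1]; print(S.round(4), np.linalg.norm(e), np.degrees(np.arctan2(e[1],e[0]))-90)
E
```

```text
(array([0.49861077, 0.36090656, 0.11026164]), np.float64(0.002491462389912442)) (array([0.47178505, 0.26462708, 0.10708901]), np.float64(8.614961810266561e-05))
len 0.09999711412173963 mid [0.48519791 0.31276682 0.10867533] rack yaw -15.569081418084224
0.108 [0.4855 0.3124 0.108 ] [0.4851 0.3136 0.108 ]
0.112 [0.4859 0.3125 0.112 ] [0.4841 0.3129 0.112 ]
[[0.541  0.3805 0.093 ]
 [0.4974 0.2265 0.093 ]] 0.16000073584275895 -15.790193154157862
```

Bar middle is (0.485, 0.313, 0.1085), with its length measuring 100 mm, and the rack yaw is about -15.7°. Now to the lid.

Emit:
move_arm(
  deltas=[
    {"dp": [-11, 0, 37], "rotation": [-0.6, 0, 0]},
    {"dp": [-11, 0, 37], "rotation": [0, 0, 0]},
    {"dp": [-11, 0, 37], "rotation": [0, 0, 0]},
    {"dp": [-11, 0, 37], "rotation": [0, 0, 0]},
    {"dp": [-11, 0, 37], "rotation": [0, 0, 0]},
  ],
)

```text
t: 2.17
eef_pos: [0.4414, 0.1483, 0.3239]
ee_rot: [-1.561, -0.004, 2.798]
force: [0.9, -1.3, -0.1]
width: 0.0876
```

Emit:
move_arm(
  deltas=[
    {"dp": [-11, 6, 37], "rotation": [0, 0, 0]},
    {"dp": [-11, 8, 37], "rotation": [0, 0, 0]},
    {"dp": [-11, 8, 37], "rotation": [0, 0, 0]},
    {"dp": [-11, 8, 37], "rotation": [0, 0, 0]},
    {"dp": [-11, 8, 37], "rotation": [0, 0, 0]},
  ],
)

```text
t: 2.58
eef_pos: [0.4267, -0.0493, 0.2873]
ee_rot: [-1.565, -0.001, 2.808]
force: [1.6, 0.3, -0.5]
width: 0.0878
```

Emit:
move_arm(
  deltas=[
    {"dp": [-11, 8, 37], "rotation": [0, 0, 0]},
    {"dp": [-11, 8, 37], "rotation": [0, 0, 0]},
    {"dp": [-5, 5, 20], "rotation": [0, 0, 0]},
    {"dp": [0, 0, 0], "rotation": [0, 0, 0]},
    {"dp": [0, 0, 0], "rotation": [0, 0, 0]},
  ],
)

```text
t: 3.0
eef_pos: [0.4162, -0.1535, 0.2635]
ee_rot: [-1.565, -0.004, 2.807]
force: [-0.2, 0.6, 0.2]
width: 0.0876
```

```bash
python3 - <<'E'
from h import *
import pickle
s=arm.get_state();print(s['q'].round(3),s['qd'].round(3))
f=grab('wrist','w3.png'); pickle.dump(f,open('w3.pkl','wb')); print(pose().round(4).tolist())
E
```

```text
[ 0.097 -0.057 -0.406  0.004 -1.227  1.137] [-0.024  0.006 -0.016 -0.     0.006  0.015]
[[-0.9447, -0.0053, -0.3279, 0.4162], [0.3279, -0.0041, -0.9447, -0.1531], [0.0037, -1.0, 0.0056, 0.2635], [0.0, 0.0, 0.0, 1.0]]
```

View pics/w3.png

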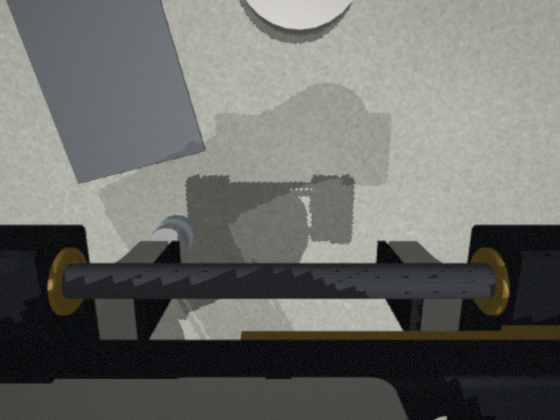

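The lid only just shows at the top (297,15); I'll move forward.

Emit:
move_arm(
  deltas=[
    {"dp": [-35, 0, 3], "rotation": [0, 0, 0]},
    {"dp": [-35, 0, 3], "rotation": [0, 0, 0]},
    {"dp": [-35, 0, 3], "rotation": [0, 0, 0]},
    {"dp": [0, 0, 0], "rotation": [0, 0, 0]},
    {"dp": [0, 0, 0], "rotation": [0, 0, 0]},
  ],
)

```text
t: 3.47
eef_pos: [0.5178, -0.1903, 0.2645]
ee_rot: [-1.567, -0.001, 2.817]
force: [-0.5, 0.6, -0.3]
width: 0.0879
```

```bash
python3 - <<'E'
from h import *
import pickle
s=arm.get_state();print(s['q'].round(3),s['qd'].round(3))
f=grab('wrist','w4.png'); pickle.dump(f,open('w4.pkl','wb')); print(pose().round(4).tolist())
P=cloud(f);m=np.zeros(P.shape[:2],bool);m[:225]=1
k=m&(P[...,2]>.07)&(P[...,2]<.1); v,u=np.where(k);print('knob',len(u),P[k].mean(0).round(4),P[k].min(0).round(4),P[k].max(0).round(4),u.mean(),v.mean())
d=m&(P[...,2]>.036)&(P[...,2]<.055);print('disc z',np.median(P[d],0))
c=max(cv2.findContours((d|k|(m&(P[...,2]>.036))).astype(np.uint8),cv2.RETR_EXTERNAL,cv2.CHAIN_APPROX_NONE)[0],key=cv2.contourArea)
X=onz(f,c[:,0],.042);print('circ',cv2.minEnclosingCircle((X[:,:2]*1000).astype(np.float32)), cv2.fitEllipse((X[:,:2]*1000).astype(np.float32)))
E
```

```text
[ 0.005  0.133 -0.204  0.003 -1.236  1.24 ] [0.02  0.069 0.051 0.012 0.012 0.004]
[[-0.9479, -0.0017, -0.3186, 0.5178], [0.3186, -0.0032, -0.9479, -0.1901], [0.0006, -1.0, 0.0036, 0.2642], [0.0, 0.0, 0.0, 1.0]]
knob 713 [ 0.5994 -0.2384  0.0793] [ 0.5868 -0.2514  0.07  ] [ 0.6121 -0.2261  0.0823] 300.4249649368864 80.09537166900421
disc z [ 0.60213052 -0.23898476  0.04186466]
circ ((599.4912719726562, -238.7998046875), 60.90648651123047) ((599.578125, -238.79653930664062), (120.60050201416016, 120.70865631103516), 106.83180236816406)
```

View pics/w4.png

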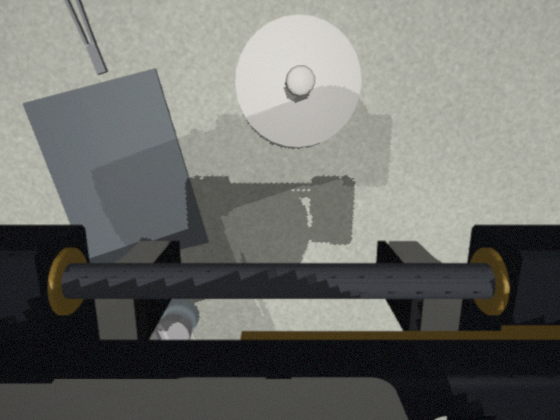

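The lid is a clean circle at (298,81), its knob at (300,80) and the disc top at 0.042 m. The mat's corners are at (25,103), (157,69), (207,242). Moving over the knob.

Emit:
move_arm(
  deltas=[
    {"dp": [-31, 20, 7], "rotation": [0, 0, 0]},
    {"dp": [-31, 25, 7], "rotation": [0, 0, 0]},
    {"dp": [-31, 25, 6], "rotation": [0, 0, 0]},
    {"dp": [0, 25, 0], "rotation": [0, 0, 0]},
    {"dp": [0, 10, 0], "rotation": [0, 0, 0]},
  ],
)

```text
t: 3.93
eef_pos: [0.606, -0.2333, 0.1635]
ee_rot: [-1.57, 0.012, 2.827]
force: [-0.8, 0.1, -1.1]
width: 0.0877
```

```bash
python3 - <<'E'
from h import *
import pickle
f=pickle.load(open('w4.pkl','rb'))
print('mat',onz(f,[(25,103),(157,69),(207,242)],.004).round(4))
go([.5995,-.2388,.051],down(-108.5),18)
E
```

```text
mat [[ 0.6753  0.0425  0.004 ]
 [ 0.662  -0.105   0.004 ]
 [ 0.466  -0.0851  0.004 ]]
n 7 rot/row [-0.    0.07 -0.1 ]
[0.8, 16.1, 1.0]
[0.8, 16.1, 1.0]
[0.8, 16.1, 1.0]
[0.7, 16.1, 1.0]
[0.7, 16.1, 1.0]
[0.7, 16.1, 1.0]
[0.7, 16.1, 1.0]
```

Emit:
move_arm(
  deltas=[
    {"dp": [2, 18, 3], "rotation": [0, 0, -0.7]},
    {"dp": [2, 18, 3], "rotation": [0, 0, 0]},
    {"dp": [1, 12, 1], "rotation": [0, 0, 0]},
    {"dp": [0, 0, 0], "rotation": [0, 0, 0]},
  ],
)

```text
t: 4.27
eef_pos: [0.5966, -0.2343, 0.1126]
ee_rot: [-1.57, -0.004, 2.832]
force: [-1.1, -0.3, -0.5]
width: 0.0877
```

```bash
python3 - <<'E'
from h import *
s=arm.get_state();print(s['eef_pos'],s['q'].round(2),s['force'])
go([.5995,-.2388,.051],down(-108.5),16)
E
```

```text
[ 0.59655715 -0.23427003  0.11263251] [-0.07  0.4  -0.21 -0.   -0.97  1.33] [-1.05275571 -0.34663207 -0.48201658]
n 4 rot/row [-0.01  0.19  0.05]
[-1.1, 15.4, 0.8]
[-1.1, 15.4, 0.8]
[-1.1, 15.4, 0.8]
[-1.1, 15.4, 0.8]
```

Emit:
move_arm(
  deltas=[
    {"dp": [-2, 15, 2], "rotation": [0, 0, 0]},
    {"dp": [-1, 15, 1], "rotation": [0, 0, 0]},
    {"dp": [-1, 15, 1], "rotation": [0, 0, 0]},
    {"dp": [0, 10, 0], "rotation": [0, 0, 0]},
    {"dp": [0, 0, 0], "rotation": [0, 0, 0]},
  ],
)

```text
t: 4.68
eef_pos: [0.6001, -0.2365, 0.0631]
ee_rot: [-1.571, 0.003, 2.837]
force: [0.3, 0.1, 0.0]
width: 0.0876
```

```bash
python3 - <<'E'
from h import *
s=arm.get_state();print(s['eef_pos'],s['force'])
go([.5995,-.2388,.051],down(-108.5),16)
f=grab('wrist','w5.png')
E
```

```text
[ 0.6000629  -0.23648674  0.06310407] [0.33227999 0.07809102 0.00470728]
n 1 rot/row [ 0.04  1.04 -0.2 ]
[-0.1, 12.1, 2.4]
```

View pics/w5.png

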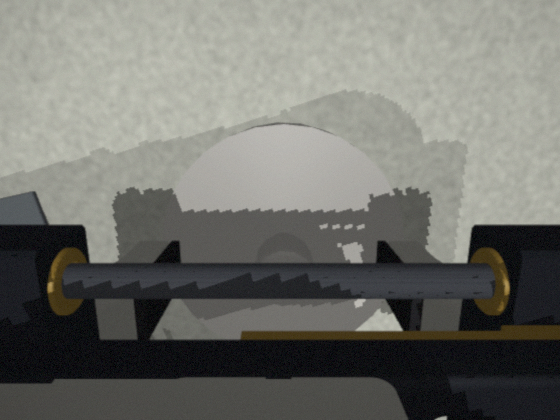

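The knob (285,250) sits between the fingers. I'll finish the descent and close gently.

Emit:
move_arm(
  deltas=[
    {"dp": [0, 12, 2], "rotation": [0, 0, 0]},
    {"dp": [0, 1, 0], "rotation": [0, 0, 0]},
    {"dp": [0, 0, 0], "rotation": [0, 0, 0]},
  ],
)

```text
t: 4.98
eef_pos: [0.6018, -0.2384, 0.0541]
ee_rot: [-1.572, 0.009, 2.839]
force: [1.1, -1.0, 0.8]
width: 0.0875
```

Emit:
move_arm(
  deltas=[
    {"dp": [0, 0, 0], "rotation": [0, 0, 0]},
    {"dp": [0, 0, 0], "rotation": [0, 0, 0]},
    {"dp": [0, 0, 0], "rotation": [0, 0, 0]},
    {"dp": [0, 0, 0], "rotation": [0, 0, 0]},
    {"dp": [0, 0, 0], "rotation": [0, 0, 0]},
  ],
  jaw=255,
  squeeze=20,
)

```text
t: 5.4
eef_pos: [0.6029, -0.2385, 0.0564]
ee_rot: [-1.572, 0.012, 2.839]
force: [0.4, 0.0, 0.8]
width: 0.0598
```

Emit:
move_arm(
  deltas=[
    {"dp": [0, 0, 0], "rotation": [0, 0, 0]},
    {"dp": [0, 0, 0], "rotation": [0, 0, 0]},
    {"dp": [0, 0, 0], "rotation": [0, 0, 0]},
    {"dp": [0, 0, 0], "rotation": [0, 0, 0]},
    {"dp": [0, 0, 0], "rotation": [0, 0, 0]},
  ],
)

```text
t: 5.82
eef_pos: [0.603, -0.2387, 0.0567]
ee_rot: [-1.572, 0.012, 2.839]
force: [-0.3, -1.0, 0.2]
width: 0.0266
```

Emit:
move_arm(
  deltas=[
    {"dp": [0, 0, 0], "rotation": [0, 0, 0]},
    {"dp": [0, 0, 0], "rotation": [0, 0, 0]},
    {"dp": [0, -5, 0], "rotation": [0, 0, 0]},
    {"dp": [0, -10, 0], "rotation": [0, 0, 0]},
    {"dp": [0, -15, 0], "rotation": [0, 0, 0]},
  ],
  squeeze=25,
)

```text
t: 6.23
eef_pos: [0.5996, -0.2379, 0.084]
ee_rot: [-1.571, 0.004, 2.838]
force: [1.0, -0.9, -2.7]
width: 0.0255
```

Emit:
move_arm(
  deltas=[
    {"dp": [0, -15, 0], "rotation": [0, 0, 0]},
    {"dp": [0, -15, 0], "rotation": [0, 0, 0]},
    {"dp": [0, 0, 0], "rotation": [0, 0, 0]},
    {"dp": [0, 0, 0], "rotation": [0, 0, 0]},
  ],
)

```text
t: 6.57
eef_pos: [0.6003, -0.238, 0.12]
ee_rot: [-1.572, 0.008, 2.838]
force: [-0.2, 0.3, -3.1]
width: 0.0256
```

```bash
python3 - <<'E'
from h import *
s=arm.get_state();print(s['eef_pos'],s['force'],s['moment'],s['width'],s['ee_rot'])
a=grab('scene')['pixels'];b=grab('side')['pixels'];c=grab('wrist')['pixels']
cv2.imwrite('pics/l1.png',np.hstack([cv2.resize(a[130:230,130:230],(380,380)),cv2.resize(b[240:340,260:360],(380,380))])[:,:,::-1]);cv2.imwrite('pics/w6.png',c[:,:,::-1])
E
```

```text
[ 0.60034248 -0.23800397  0.11998873] [-0.15066454  0.26429179 -3.08742611] [ 0.03614318  0.09502471 -0.01344721] 0.025642220987427994 [-1.57205102  0.00795825  2.83797594]
```

View pics/l1.png

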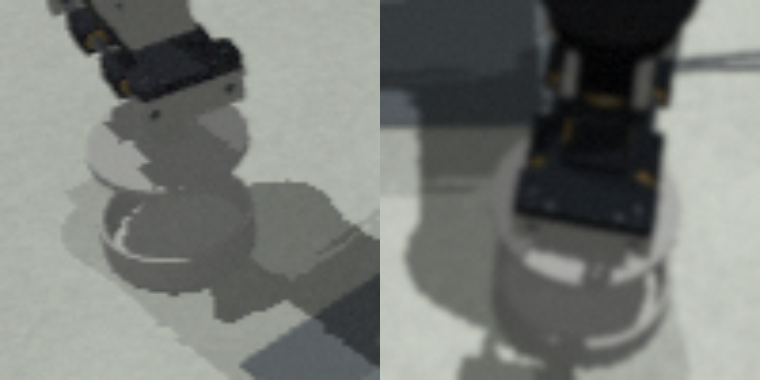

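The lid hangs level in the grip, clear of the palette. Carrying it over the mat.

Emit:
move_arm(
  deltas=[
    {"dp": [8, 0, -18], "rotation": [0, 0, 0]},
    {"dp": [13, 0, -28], "rotation": [0, 0, 0]},
    {"dp": [13, 0, -28], "rotation": [0, 0, 0]},
    {"dp": [13, 0, -28], "rotation": [0, 0, 0]},
    {"dp": [13, 0, -28], "rotation": [0, 0, 0]},
  ],
)

```text
t: 7.13
eef_pos: [0.5784, -0.0971, 0.1124]
ee_rot: [-1.568, -0.002, 2.829]
force: [0.3, 1.0, -2.5]
width: 0.0252
```

Emit:
move_arm(
  deltas=[
    {"dp": [13, 0, -28], "rotation": [0, 0, 0]},
    {"dp": [10, 0, -18], "rotation": [0, 0, 0]},
    {"dp": [4, 0, -8], "rotation": [0, 0, 0]},
    {"dp": [0, 0, 0], "rotation": [0, 0, 0]},
    {"dp": [0, 0, 0], "rotation": [0, 0, 0]},
  ],
)

```text
t: 7.55
eef_pos: [0.5653, -0.0299, 0.108]
ee_rot: [-1.565, -0.008, 2.834]
force: [-0.5, -1.1, -2.6]
width: 0.0252
```

```bash
python3 - <<'E'
from h import *
s=arm.get_state();print(s['eef_pos'],s['force'],s['width'])
go([.5735,-.0215,.045],down(-107.5),16)
E
```

```text
[ 0.56534945 -0.0298539   0.10799484] [-0.51582038 -1.10201119 -2.59738051] 0.02524291321190483
n 5 rot/row [-0.06 -0.02  0.09]
[-1.1, 12.6, -2.2]
[-1.1, 12.6, -2.1]
[-1.1, 12.6, -2.1]
[-1.1, 12.6, -2.1]
[-1.1, 12.6, -2.1]
```

Emit:
move_arm(
  deltas=[
    {"dp": [-2, 13, -3], "rotation": [-0.2, 0, 0.4]},
    {"dp": [-2, 13, -3], "rotation": [0, 0, 0]},
    {"dp": [-1, 13, -3], "rotation": [0, 0, 0]},
    {"dp": [-1, 13, -2], "rotation": [0, 0, 0]},
    {"dp": [0, 8, 0], "rotation": [0, 0, 0]},
  ],
)

```text
t: 7.97
eef_pos: [0.5766, -0.0254, 0.0466]
ee_rot: [-1.57, 0.002, 2.831]
force: [-0.5, -0.2, -1.6]
width: 0.0254
```

```bash
python3 - <<'E'
from h import *
s=arm.get_state();print(s['eef_pos'],s['force'],s['width'])
go([.5735,-.0215,.0307],down(-107.5),16)
b=grab('side')['pixels'];a=grab('scene')['pixels']
cv2.imwrite('pics/l2.png',np.hstack([cv2.resize(a[170:270,180:300],(400,333)),cv2.resize(b[200:300,230:350],(400,333))])[:,:,::-1])
E
```

```text
[ 0.5765664  -0.02544884  0.04655508] [-0.52729929 -0.18062687 -1.59786217] 0.02538888222346248
n 2 rot/row [-0.03 -0.15 -0.06]
[2.1, 7.9, -1.4]
[2.1, 7.9, -1.4]
```

View pics/l2.png

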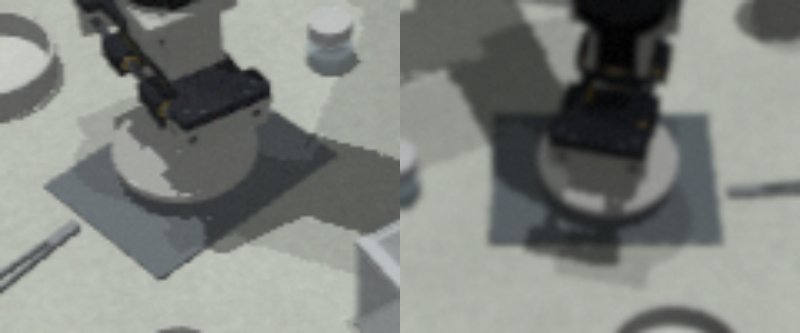

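The lid hangs over the middle of the mat. I'll lower it slowly to contact.

Emit:
move_arm(
  deltas=[
    {"dp": [2, 6, -2], "rotation": [0, 0, 0]},
    {"dp": [1, 4, -1], "rotation": [0, 0, 0]},
    {"dp": [0, 2, 0], "rotation": [0, 0, 0]},
  ],
)

```text
t: 8.32
eef_pos: [0.5745, -0.0231, 0.0347]
ee_rot: [-1.569, 0.002, 2.829]
force: [-0.3, -0.4, -2.7]
width: 0.0253
```

Emit:
move_arm(
  deltas=[
    {"dp": [0, 2, 0], "rotation": [0, 0, 0]},
    {"dp": [0, 1, 0], "rotation": [0, 0, 0]},
  ],
)

```text
t: 8.48
eef_pos: [0.5746, -0.0231, 0.0318]
ee_rot: [-1.569, 0.002, 2.829]
force: [-0.0, 0.6, -1.7]
width: 0.025
```

Emit:
move_arm(
  deltas=[
    {"dp": [0, 1.5, 0], "rotation": [0, 0, 0]},
    {"dp": [0, 1, 0], "rotation": [0, 0, 0]},
  ],
)

```text
t: 8.65
eef_pos: [0.5748, -0.023, 0.0305]
ee_rot: [-1.569, 0.003, 2.83]
force: [-6.8, 1.3, 13.9]
width: 0.0255
```

Emit:
move_arm(
  deltas=[
    {"dp": [0, 1.5, 0], "rotation": [0, 0, 0]},
  ],
)

```text
t: 8.73
eef_pos: [0.5748, -0.0231, 0.0305]
ee_rot: [-1.569, 0.004, 2.831]
force: [-8.0, 2.2, 19.0]
width: 0.0256
```

Firm contact at the expected height. I'll ease off and open.

Emit:
move_arm(
  deltas=[
    {"dp": [0, 0, 0], "rotation": [0, 0, 0]},
    {"dp": [0, 0, 0], "rotation": [0, 0, 0]},
  ],
)

```text
t: 8.9
eef_pos: [0.5754, -0.0228, 0.0319]
ee_rot: [-1.57, 0.005, 2.831]
force: [-0.8, 0.6, -1.7]
width: 0.025
```

Emit:
move_arm(
  deltas=[
    {"dp": [0, 0, 0], "rotation": [0, 0, 0]},
    {"dp": [0, 0, 0], "rotation": [0, 0, 0]},
    {"dp": [0, 0, 0], "rotation": [0, 0, 0]},
    {"dp": [0, 0, 0], "rotation": [0, 0, 0]},
    {"dp": [0, 0, 0], "rotation": [0, 0, 0]},
  ],
  jaw=0,
)

```text
t: 9.32
eef_pos: [0.5767, -0.0225, 0.0327]
ee_rot: [-1.572, 0.008, 2.832]
force: [-0.7, 0.1, -0.9]
width: 0.0533
```

Emit:
move_arm(
  deltas=[
    {"dp": [0, 0, 0], "rotation": [0, 0, 0]},
    {"dp": [0, 0, 0], "rotation": [0, 0, 0]},
    {"dp": [0, 0, 0], "rotation": [0, 0, 0]},
  ],
)

```text
t: 9.57
eef_pos: [0.5768, -0.0225, 0.0326]
ee_rot: [-1.571, 0.008, 2.832]
force: [-0.7, 0.7, 0.1]
width: 0.0736
```

Emit:
move_arm(
  deltas=[
    {"dp": [0, -15, 0], "rotation": [0, 0, 0]},
    {"dp": [0, -30, 0], "rotation": [0, 0, 0]},
    {"dp": [0, -38, 0], "rotation": [0, 0, 0]},
    {"dp": [0, -38, 0], "rotation": [0, 0, 0]},
    {"dp": [0, -38, 0], "rotation": [0, 0, 0]},
  ],
)

```text
t: 9.98
eef_pos: [0.5695, -0.0235, 0.1869]
ee_rot: [-1.561, -0.01, 2.83]
force: [1.9, -0.5, -1.1]
width: 0.0876
```

Emit:
move_arm(
  deltas=[
    {"dp": [0, -20, 0], "rotation": [0, 7, 0]},
    {"dp": [0, 0, 0], "rotation": [0, 7, 0]},
    {"dp": [0, 0, 0], "rotation": [0, 7, 0]},
    {"dp": [0, 0, 0], "rotation": [0, 7, 0]},
    {"dp": [0, 0, 0], "rotation": [0, 7, 0]},
  ],
)

```text
t: 10.4
eef_pos: [0.5746, -0.0229, 0.221]
ee_rot: [-1.574, 0.006, 2.207]
force: [0.0, 0.6, 0.1]
width: 0.0877
```

```bash
cat >> h.py <<'E'
BAR=np.array([.4853,.313,.1085]); YAW=np.radians(-15.7)
RX=np.array([np.cos(YAW),np.sin(YAW),0]); RY=np.array([-np.sin(YAW),np.cos(YAW),0]); UZ=np.array([0,0,1.])
HINGE=BAR+.155*RX-.018*UZ
def tilt(deg):
    """pointing down tipped forward (rack +x) by deg; tool z along +rack x"""
    a=np.radians(deg); y=np.sin(a)*RX-np.cos(a)*UZ; z=np.cos(a)*RX+np.sin(a)*UZ
    return np.c_[np.cross(y,z),y,z]
E
python3 - <<'E'
from h import *
s=arm.get_state();print(s['eef_pos'],s['q'].round(2))
b=grab('side')['pixels'];a=grab('scene')['pixels'];grab('wrist','w7.png')
cv2.imwrite('pics/l3.png',np.hstack([cv2.resize(a[170:270,180:300],(400,333)),cv2.resize(b[200:300,230:350],(400,333))])[:,:,::-1])
for sg in(1,-1):
    Rt=tilt(22)
    if sg<0: Rt=Rt@np.diag([-1,1,-1])
    T=pose();print(sg,(R.from_matrix(T[:3,:3]).inv()*R.from_matrix(Rt)).as_rotvec(degrees=True))
E
```

```text
[ 0.57457945 -0.02292314  0.22101419] [ 0.3   0.2  -0.23  0.   -1.14  0.33]
1 [  11.80714029 -125.44548022   24.05517121]
-1 [-20.14949128  52.08653826   9.89009258]
```

View pics/l3.png

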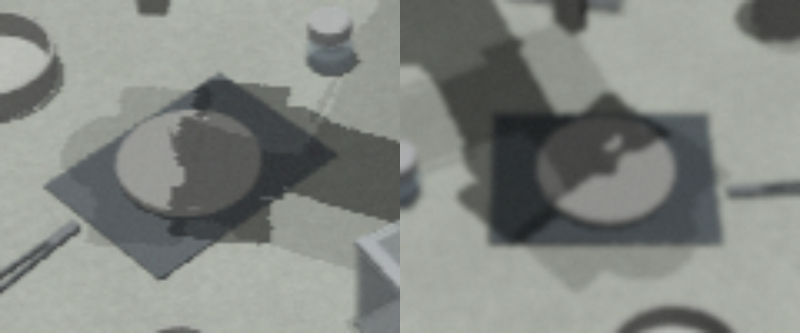

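The lid rests flat on the mat, fully within its edges. Now planning the flap pre-grasp.

```bash
python3 - <<'E'
from h import *
Rt=tilt(22)@np.diag([-1,1,-1]); y=Rt[:,1]
print('HINGE',HINGE,'grasp TCP',BAR+.017*y)
go(BAR+.017*y-.10*y,Rt,34,6.5)
E
```

```text
HINGE [0.63451722 0.27105693 0.0905    ] grasp TCP [0.49143072 0.31127673 0.09273787]
n 11 rot/row [-1.83  4.74  0.9 ]
[31.5, 3.0, -10.2]
[32.3, 2.8, -7.5]
[32.8, 2.5, -4.7]
[33.2, 2.1, -1.9]
[33.2, 1.6, 0.9]
[33.1, 1.0, 3.7]
[32.6, 0.3, 6.4]
[32.0, -0.5, 9.1]
[31.1, -1.3, 11.7]
[30.0, -2.2, 14.2]
[28.7, -3.1, 16.5]
```

Emit:
move_arm(
  deltas=[
    {"dp": [31, 0, -10], "rotation": [-1.8, 4.7, 0.9]},
    {"dp": [32, 0, -7], "rotation": [-1.8, 4.7, 0.9]},
    {"dp": [33, 0, -5], "rotation": [-1.8, 4.7, 0.9]},
    {"dp": [33, 0, -2], "rotation": [-1.8, 4.7, 0.9]},
    {"dp": [33, 0, 1], "rotation": [-1.8, 4.7, 0.9]},
  ],
  jaw=150,
)

```text
t: 10.97
eef_pos: [0.5222, 0.1264, 0.2144]
ee_rot: [-1.74, 0.05, 1.82]
force: [-0.0, 0.8, 0.0]
width: 0.0601
```

Emit:
move_arm(
  deltas=[
    {"dp": [33, 0, 4], "rotation": [-1.8, 4.7, 0.9]},
    {"dp": [33, 0, 6], "rotation": [-1.8, 4.7, 0.9]},
    {"dp": [32, 0, 9], "rotation": [-1.8, 4.7, 0.9]},
    {"dp": [31, 0, 12], "rotation": [-1.8, 4.7, 0.9]},
    {"dp": [20, 0, 10], "rotation": [-1.8, 4.7, 0.9]},
  ],
)

```text
t: 11.38
eef_pos: [0.4717, 0.2501, 0.2009]
ee_rot: [-1.893, 0.034, 1.482]
force: [0.3, -0.2, 0.3]
width: 0.0364
```

```bash
python3 - <<'E'
from h import *
s=arm.get_state();print(s['eef_pos'],s['q'].round(2),s['width'])
Rt=tilt(22)@np.diag([-1,1,-1]); y=Rt[:,1]
go(BAR+.017*y-.10*y,Rt,34,6.5)
E
```

```text
[0.47171397 0.25007683 0.2009181 ] [ 1.06  0.01 -0.7   0.43 -0.8  -1.44] 0.036389893448825344
n 3 rot/row [-1.12  3.54  0.61]
[23.4, 1.7, 8.5]
[22.8, 1.3, 10.0]
[22.2, 0.9, 11.4]
```

Emit:
move_arm(
  deltas=[
    {"dp": [23, 1, 9], "rotation": [-1.1, 3.5, 0.6]},
    {"dp": [23, 1, 10], "rotation": [-1.1, 3.5, 0.6]},
    {"dp": [22, 0, 11], "rotation": [-1.1, 3.5, 0.6]},
    {"dp": [0, 0, 0], "rotation": [0, 0, 0]},
    {"dp": [0, 0, 0], "rotation": [0, 0, 0]},
  ],
  jaw=168,
)

```text
t: 11.8
eef_pos: [0.4499, 0.3282, 0.1854]
ee_rot: [-1.96, 0.006, 1.317]
force: [-0.6, -0.9, 0.0]
width: 0.0299
```

```bash
python3 - <<'E'
from h import *
s=arm.get_state();print(s['eef_pos'],s['q'].round(2),s['width'])
Rt=tilt(22)@np.diag([-1,1,-1]); y=Rt[:,1]
go(BAR+.017*y-.06*y,Rt,34,6.5)
a=grab('scene');b=grab('side');c=grab('wrist','w8.png')
cv2.imwrite('pics/r1.png',np.hstack([cv2.resize(a['pixels'][190:310,270:390],(400,400)),cv2.resize(b['pixels'][110:220,220:330],(400,400))])[:,:,::-1])
E
```

```text
[0.44986623 0.3281625  0.18539737] [ 1.21  0.1  -0.7   0.55 -0.82 -1.85] 0.029897662542379324
n 2 rot/row [0.15 0.61 0.05]
[-2.6, 21.3, -3.1]
[-2.6, 21.3, -3.2]
```

View pics/r1.png

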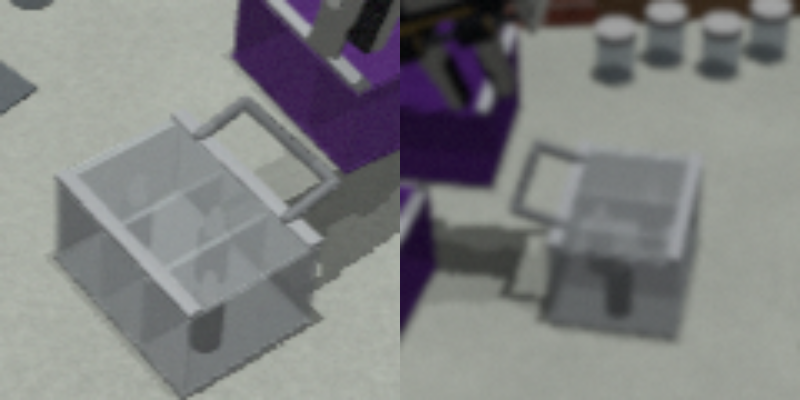

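View pics/w8.png

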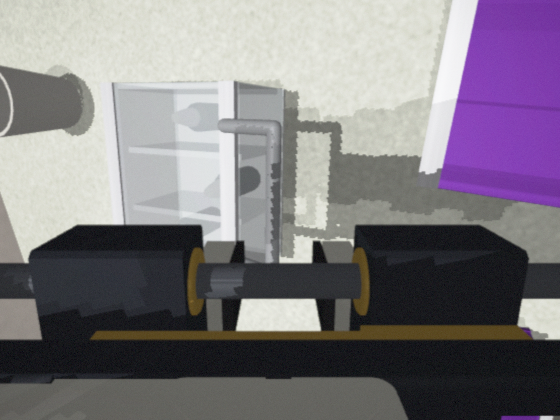

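The wrist view shows the bar at column ~275 (rows 125–265), between the fingers at 236 and 318, so it's well aligned. Approaching.

Emit:
move_arm(
  deltas=[
    {"dp": [-2, 18, -3], "rotation": [0, 0.6, 0]},
    {"dp": [-2, 18, -3], "rotation": [0, 0.6, 0]},
    {"dp": [0, 8, 0], "rotation": [0, 0, 0]},
    {"dp": [0, 0, 0], "rotation": [0, 0, 0]},
  ],
)

```text
t: 12.28
eef_pos: [0.4731, 0.3152, 0.1487]
ee_rot: [-1.96, -0.006, 1.296]
force: [0.7, -0.8, 0.1]
width: 0.0299
```

```bash
python3 - <<'E'
from h import *
s=arm.get_state();print(s['eef_pos'],s['q'].round(2),s['width'],s['force'])
Rt=tilt(22)@np.diag([-1,1,-1]); y=Rt[:,1]
go(BAR+.017*y,Rt,18,6.5)
T=pose();print('bar in tool mm',T[:3,:3].T@(BAR-T[:3,3])*1000)
grab('wrist','w9.png')
E
```

```text
[0.47308109 0.31524644 0.14868183] [ 1.14  0.14 -0.76  0.62 -0.69 -1.9 ] 0.029858467461089454 [ 0.65808861 -0.82901826  0.06526198]
n 4 rot/row [ 0.07 -0.05  0.08]
[0.2, 14.7, 1.0]
[0.2, 14.7, 0.9]
[0.2, 14.7, 0.9]
[0.3, 14.7, 0.9]
bar in tool mm [ 0.89315556 41.87836309  3.78582203]
```

View pics/w9.png

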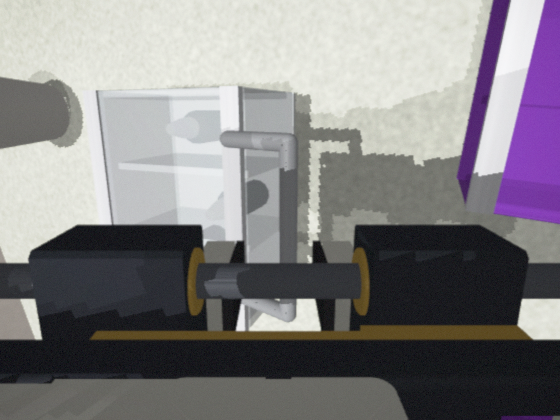

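The bar at column 288 lies inside the fingers (236–318), agreeing with the computed +3.8 mm offset. Going down over it.

Emit:
move_arm(
  deltas=[
    {"dp": [0, 15, 2], "rotation": [0, 0, 0]},
    {"dp": [0, 15, 2], "rotation": [0, 0, 0]},
    {"dp": [0, 15, 1], "rotation": [0, 0, 0]},
    {"dp": [0, 10, 1], "rotation": [0, 0, 0]},
    {"dp": [0, 0, 0], "rotation": [0, 0, 0]},
  ],
)

```text
t: 12.75
eef_pos: [0.4904, 0.3134, 0.1003]
ee_rot: [-1.963, -0.014, 1.298]
force: [-0.3, -0.3, 0.7]
width: 0.0298
```

```bash
python3 - <<'E'
from h import *
s=arm.get_state();print(s['eef_pos'],s['q'].round(2),s['width'],s['force'])
T=pose();print('bar in tool mm',T[:3,:3].T@(BAR-T[:3,3])*1000)
a=grab('scene')['pixels'];b=grab('side')['pixels'];grab('wrist','w10.png')
cv2.imwrite('pics/r2.png',np.hstack([cv2.resize(a[190:310,270:390],(400,400)),cv2.resize(b[110:220,220:330],(400,400))])[:,:,::-1])
E
```

```text
[0.49043074 0.31339514 0.10034295] [ 1.06  0.21 -0.84  0.79 -0.54 -2.03] 0.0297999177808838 [-0.33599576 -0.27742904  0.67081247]
bar in tool mm [-1.65148003 -9.40696292  1.34156494]
```

View pics/r2.png

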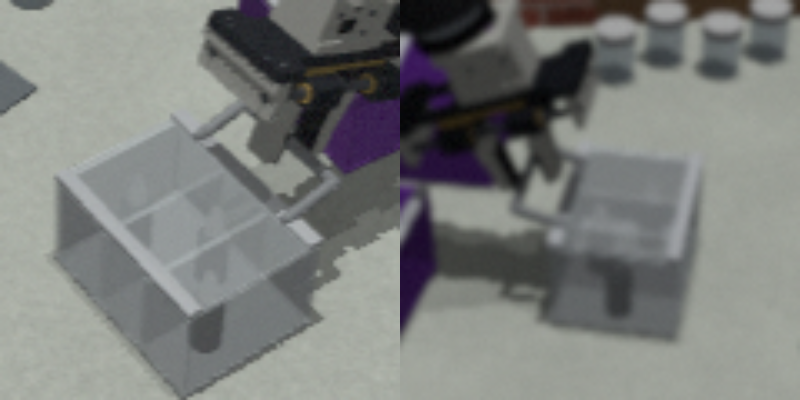

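View pics/w10.png

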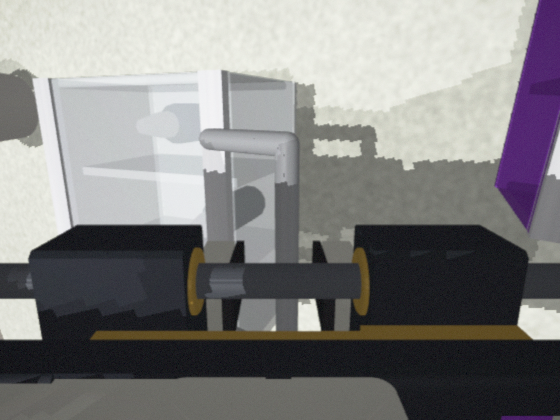

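The bar is between the pads and nothing touches. 6 mm deeper, then grip.

Emit:
move_arm(
  deltas=[
    {"dp": [0, 5, 1], "rotation": [0, 0, 0]},
    {"dp": [0, 4, 1], "rotation": [0, 0, 0]},
  ],
)

```text
t: 13.07
eef_pos: [0.4928, 0.3164, 0.0956]
ee_rot: [-1.965, -0.021, 1.299]
force: [1.1, -0.3, -0.7]
width: 0.0298
```

Emit:
move_arm(
  deltas=[
    {"dp": [0, 0, 0], "rotation": [0, 0, 0]},
    {"dp": [0, 0, 0], "rotation": [0, 0, 0]},
    {"dp": [0, 0, 0], "rotation": [0, 0, 0]},
    {"dp": [0, 0, 0], "rotation": [0, 0, 0]},
    {"dp": [0, 0, 0], "rotation": [0, 0, 0]},
  ],
  jaw=255,
  squeeze=20,
)

```text
t: 13.48
eef_pos: [0.4905, 0.3174, 0.0947]
ee_rot: [-1.963, -0.022, 1.303]
force: [8.7, -2.1, 0.2]
width: 0.0094
```

```bash
python3 - <<'E'
from h import *
s=arm.get_state();print(s['eef_pos'],s['q'].round(2),s['width'],s['force'])
T=pose();print('bar in tool mm',T[:3,:3].T@(BAR-T[:3,3])*1000)
E
```

```text
[0.49050498 0.31740831 0.09469137] [ 1.05  0.22 -0.86  0.83 -0.52 -2.06] 0.009378511887554987 [ 8.74688905 -2.13050091  0.21614564]
bar in tool mm [ -5.31815999 -14.34670093  -1.75857484]
```

Gripped: the opening is 9.4 mm on the 10 mm bar. Now planning the arc about the hinge.

```bash
cat > arc.py <<'E'
from h import *
import json,sys,os
s=arm.get_state();T=pose(s)
if not os.path.exists('grip.json'):
    b=T[:3,:3].T@(BAR-T[:3,3]); b[2]=0     # bar lies midway between pads
    bw=T[:3,:3]@b+T[:3,3]; H=bw+.155*RX-.018*UZ
    json.dump(dict(T0=T.tolist(),H=H.tolist(),b=b.tolist()),open('grip.json','w'))
g=json.load(open('grip.json'));T0=np.array(g['T0']);H=np.array(g['H']);b=np.array(g['b'])
bw=T[:3,:3]@b+T[:3,3]; v=bw-H; phi=np.degrees(np.arctan2(v[2],-v@RX)); phi0=np.degrees(np.arctan2(.018,.155))
tool=R.from_matrix(T[:3,:3]@T0[:3,:3].T).as_rotvec(degrees=True)@RY
print('flap est',round(phi-phi0,2),'radius err mm',round((np.hypot(v[2],v@RX)-np.hypot(.018,.155))*1000,2),'tool turned',round(tool,2),'F',s['force'].round(1),'w',round(s['width'],4),'q',s['q'].round(2))
def tgt(th):
    A=R.from_rotvec(np.radians(th)*RY).as_matrix(); X=np.eye(4);X[:3,:3]=A@T0[:3,:3];X[:3,3]=H+A@(T0[:3,3]-H);return X
Tc=T
for th in map(float,sys.argv[1:]):
    X=tgt(th); D=np.linalg.inv(Tc)@X
    print(th,'dp',(D[:3,3]*1000).round(1).tolist(),'rot',R.from_matrix(D[:3,:3]).as_rotvec(degrees=True).round(2).tolist()); Tc=X
E
python3 arc.py 2 5 8 12 16
```

```text
flap est 0.0 radius err mm 0.0 tool turned 0.0 F [ 8.7 -2.1  0.2] w 0.0094 q [ 1.05  0.22 -0.86  0.83 -0.52 -2.06]
2.0 dp [0.1, -4.7, -2.2] rot [2.0, 0.05, 0.01]
5.0 dp [0.2, -7.1, -3.4] rot [3.0, 0.07, 0.01]
8.0 dp [0.2, -7.1, -3.4] rot [3.0, 0.07, 0.01]
12.0 dp [0.2, -9.4, -4.6] rot [4.0, 0.09, 0.01]
16.0 dp [0.2, -9.4, -4.6] rot [4.0, 0.09, 0.01]
```

Emit:
move_arm(
  deltas=[
    {"dp": [0, 0, 0], "rotation": [0, 0, 0]},
    {"dp": [0, -5, -2], "rotation": [2, 0, 0]},
    {"dp": [0, -7, -3.4], "rotation": [3, 0, 0]},
    {"dp": [0, -7, -3.4], "rotation": [3, 0, 0]},
  ],
)

```text
t: 13.82
eef_pos: [0.4919, 0.3171, 0.1153]
ee_rot: [-1.821, -0.02, 1.31]
force: [44.2, -14.2, -12.7]
width: 0.0094
```

```bash
python3 arc.py 12 15 18 21
```

```text
flap est 7.89 radius err mm 0.56 tool turned 8.14 F [ 44.2 -14.2 -12.7] w 0.0094 q [ 1.04  0.22 -0.64  0.39 -0.66 -1.61]
12.0 dp [0.1, -9.4, -5.3] rot [3.85, 0.67, -0.02]
15.0 dp [0.2, -7.1, -3.4] rot [3.0, 0.07, 0.01]
18.0 dp [0.2, -7.1, -3.4] rot [3.0, 0.07, 0.01]
21.0 dp [0.2, -7.1, -3.4] rot [3.0, 0.07, 0.01]
```

Emit:
move_arm(
  deltas=[
    {"dp": [0, 0, 0], "rotation": [0, 0, 0]},
    {"dp": [0, 0, 0], "rotation": [0, 0, 0]},
  ],
)

```text
t: 13.98
eef_pos: [0.4929, 0.3167, 0.1164]
ee_rot: [-1.815, -0.021, 1.306]
force: [-10.5, 2.4, -0.1]
width: 0.0094
```

```bash
python3 arc.py 10 14
```

```text
flap est 8.4 radius err mm -0.24 tool turned 8.44 F [-10.5   2.4  -0.1] w 0.0094 q [ 1.04  0.22 -0.63  0.38 -0.67 -1.6 ]
10.0 dp [0.1, -3.9, -1.6] rot [1.55, 0.38, -0.01]
14.0 dp [0.2, -9.4, -4.6] rot [4.0, 0.09, 0.01]
```

The hold is stiff: 0.8 mm off the arc gives about 50 N. I'll use smaller steps with rests between.

Emit:
move_arm(
  deltas=[
    {"dp": [0, -4.5, -1.9], "rotation": [1.8, 0, 0]},
    {"dp": [0, 0, 0], "rotation": [0, 0, 0]},
    {"dp": [0, -4.5, -2], "rotation": [1.8, 0, 0]},
    {"dp": [0, 0, 0], "rotation": [0, 0, 0]},
  ],
)

```text
t: 14.32
eef_pos: [0.4946, 0.3163, 0.1256]
ee_rot: [-1.75, -0.021, 1.306]
force: [-3.5, 0.4, -0.2]
width: 0.0094
```

```bash
python3 arc.py 15 17
```

```text
flap est 11.98 radius err mm -0.12 tool turned 12.19 F [-3.5  0.4 -0.2] w 0.0094 q [ 1.01  0.23 -0.53  0.24 -0.75 -1.45]
15.0 dp [0.1, -7.2, -3.4] rot [2.8, 0.51, -0.03]
17.0 dp [0.1, -4.7, -2.2] rot [2.0, 0.05, 0.01]
```

Emit:
move_arm(
  deltas=[
    {"dp": [0, -4.7, -2.1], "rotation": [2, 0, 0]},
    {"dp": [0, 0, 0], "rotation": [0, 0, 0]},
    {"dp": [0, -4.7, -2.1], "rotation": [2, 0, 0]},
    {"dp": [0, 0, 0], "rotation": [0, 0, 0]},
  ],
)

```text
t: 14.65
eef_pos: [0.4969, 0.3156, 0.1344]
ee_rot: [-1.679, -0.021, 1.306]
force: [-5.1, 1.8, 0.1]
width: 0.0093
```

Emit:
move_arm(
  deltas=[
    {"dp": [0, -4.7, -2.1], "rotation": [2, 0, 0]},
    {"dp": [0, 0, 0], "rotation": [0, 0, 0]},
    {"dp": [0, -4.7, -2.1], "rotation": [2, 0, 0]},
    {"dp": [0, 0, 0], "rotation": [0, 0, 0]},
  ],
)

```text
t: 14.98
eef_pos: [0.4994, 0.3149, 0.1425]
ee_rot: [-1.611, -0.021, 1.303]
force: [-5.1, 1.6, 1.0]
width: 0.0092
```

```bash
python3 arc.py 22 24
```

```text
flap est 18.77 radius err mm -0.12 tool turned 20.12 F [-5.1  1.6  1. ] w 0.0092 q [ 0.91  0.26 -0.35  0.04 -0.93 -1.2 ]
22.0 dp [0.2, -7.7, -3.8] rot [1.86, 0.51, -0.11]
24.0 dp [0.1, -4.7, -2.2] rot [2.0, 0.05, 0.01]
```

Emit:
move_arm(
  deltas=[
    {"dp": [0, -5.5, -2.5], "rotation": [1.7, 0, 0]},
    {"dp": [0, 0, 0], "rotation": [0, 0, 0]},
    {"dp": [0, -5.5, -2.5], "rotation": [1.7, 0, 0]},
    {"dp": [0, 0, 0], "rotation": [0, 0, 0]},
  ],
)

```text
t: 15.32
eef_pos: [0.5029, 0.3138, 0.1512]
ee_rot: [-1.558, -0.021, 1.299]
force: [-4.9, 3.1, 1.3]
width: 0.0089
```

Emit:
move_arm(
  deltas=[
    {"dp": [0, -5.5, -2.5], "rotation": [2, 0, 0]},
    {"dp": [0, 0, 0], "rotation": [0, 0, 0]},
    {"dp": [0, -5.5, -2.5], "rotation": [2, 0, 0]},
    {"dp": [0, 0, 0], "rotation": [0, 0, 0]},
  ],
)

```text
t: 15.65
eef_pos: [0.5066, 0.3128, 0.1591]
ee_rot: [-1.495, -0.02, 1.295]
force: [-5.5, 2.7, 1.6]
width: 0.0092
```

```bash
python3 arc.py 30 32
```

```text
flap est 25.74 radius err mm -0.07 tool turned 26.77 F [-5.5  2.7  1.6] w 0.0092 q [ 0.83  0.3  -0.2  -0.09 -1.09 -1.06]
30.0 dp [0.3, -10.1, -5.0] rot [3.23, 0.23, -0.16]
32.0 dp [0.1, -4.7, -2.2] rot [2.0, 0.05, 0.01]
```

Emit:
move_arm(
  deltas=[
    {"dp": [0, -5.5, -2.5], "rotation": [2, 0, 0]},
    {"dp": [0, 0, 0], "rotation": [0, 0, 0]},
    {"dp": [0, -5.5, -2.5], "rotation": [2, 0, 0]},
    {"dp": [0, 0, 0], "rotation": [0, 0, 0]},
  ],
)

```text
t: 15.98
eef_pos: [0.5104, 0.3117, 0.1665]
ee_rot: [-1.434, -0.019, 1.291]
force: [-5.5, 3.1, 2.0]
width: 0.0088
```

Emit:
move_arm(
  deltas=[
    {"dp": [0, -5.5, -2.5], "rotation": [2, 0, 0]},
    {"dp": [0, 0, 0], "rotation": [0, 0, 0]},
    {"dp": [0, -5.5, -2.5], "rotation": [2, 0, 0]},
    {"dp": [0, 0, 0], "rotation": [0, 0, 0]},
  ],
)

```text
t: 16.32
eef_pos: [0.5145, 0.3105, 0.1735]
ee_rot: [-1.372, -0.017, 1.287]
force: [-4.8, 3.5, 2.5]
width: 0.0091
```

```bash
python3 arc.py 36 38
```

```text
flap est 32.09 radius err mm 0.03 tool turned 33.81 F [-4.8  3.5  2.5] w 0.0091 q [ 0.75  0.36 -0.05 -0.19 -1.25 -0.96]
36.0 dp [0.4, -9.3, -4.7] rot [2.2, -0.15, -0.22]
38.0 dp [0.1, -4.7, -2.2] rot [2.0, 0.05, 0.01]
```

Emit:
move_arm(
  deltas=[
    {"dp": [0, -6.5, -3.1], "rotation": [1.9, 0, 0]},
    {"dp": [0, 0, 0], "rotation": [0, 0, 0]},
    {"dp": [0, -6.5, -3.1], "rotation": [1.9, 0, 0]},
    {"dp": [0, 0, 0], "rotation": [0, 0, 0]},
  ],
)

```text
t: 16.65
eef_pos: [0.5205, 0.3088, 0.1818]
ee_rot: [-1.315, -0.016, 1.283]
force: [-5.3, 3.6, 2.0]
width: 0.009
```

Emit:
move_arm(
  deltas=[
    {"dp": [0, -6.5, -3.1], "rotation": [1.9, 0, 0]},
    {"dp": [0, 0, 0], "rotation": [0, 0, 0]},
    {"dp": [0, -6.5, -3.1], "rotation": [1.9, 0, 0]},
    {"dp": [0, 0, 0], "rotation": [0, 0, 0]},
  ],
)

```text
t: 16.98
eef_pos: [0.527, 0.3069, 0.1898]
ee_rot: [-1.256, -0.013, 1.28]
force: [-6.2, 4.9, 3.5]
width: 0.0093
```

```bash
python3 arc.py 44 46
```

```text
flap est 40.01 radius err mm 0.13 tool turned 40.46 F [-6.2  4.9  3.5] w 0.0093 q [ 0.67  0.42  0.09 -0.27 -1.42 -0.89]
44.0 dp [0.5, -9.3, -4.7] rot [3.55, -0.47, -0.27]
46.0 dp [0.1, -4.7, -2.2] rot [2.0, 0.05, 0.01]
```

Emit:
move_arm(
  deltas=[
    {"dp": [0, -6.2, -3], "rotation": [1.9, 0, 0]},
    {"dp": [0, 0, 0], "rotation": [0, 0, 0]},
    {"dp": [0, -6.2, -3], "rotation": [1.9, 0, 0]},
    {"dp": [0, 0, 0], "rotation": [0, 0, 0]},
  ],
)

```text
t: 17.32
eef_pos: [0.5337, 0.3049, 0.197]
ee_rot: [-1.197, -0.01, 1.276]
force: [-4.9, 3.9, 4.5]
width: 0.0089
```

Emit:
move_arm(
  deltas=[
    {"dp": [0, -6.2, -3], "rotation": [1.9, 0, 0]},
    {"dp": [0, 0, 0], "rotation": [0, 0, 0]},
    {"dp": [0, -5, -2.4], "rotation": [1.9, 0, 0]},
    {"dp": [0, 0, 0], "rotation": [0, 0, 0]},
  ],
)

```text
t: 17.65
eef_pos: [0.5402, 0.3031, 0.2032]
ee_rot: [-1.137, -0.006, 1.272]
force: [-5.3, 3.8, 4.3]
width: 0.0092
```

```bash
python3 arc.py 50
```

```text
flap est 47.32 radius err mm 0.26 tool turned 47.29 F [-5.3  3.8  4.3] w 0.0092 q [ 0.6   0.49  0.23 -0.34 -1.58 -0.85]
50.0 dp [0.5, -6.2, -3.1] rot [2.73, -0.93, -0.39]
```

Emit:
move_arm(
  deltas=[
    {"dp": [0, -4, -2], "rotation": [1.3, 0, 0]},
    {"dp": [0, 0, 0], "rotation": [0, 0, 0]},
    {"dp": [0, -4, -2], "rotation": [1.3, 0, 0]},
    {"dp": [0, 0, 0], "rotation": [0, 0, 0]},
    {"dp": [0, 0, 0], "rotation": [0, 0, 0]},
  ],
)

```text
t: 18.07
eef_pos: [0.5439, 0.302, 0.2066]
ee_rot: [-1.099, -0.001, 1.268]
force: [-2.7, 3.1, 2.9]
width: 0.0095
```

```bash
python3 arc.py 50; python3 - <<'E'
from h import *
import pickle
F={n:grab(n) for n in('scene','side','wrist')};pickle.dump(F,open('f9.pkl','wb'))
cv2.imwrite('pics/e1.png',np.hstack([cv2.resize(F['scene']['pixels'][180:310,270:400],(400,400),interpolation=cv2.INTER_CUBIC),cv2.resize(F['side']['pixels'][100:220,220:340],(400,400),interpolation=cv2.INTER_CUBIC)])[:,:,::-1])
cv2.imwrite('pics/w11.png',F['wrist']['pixels'][:,:,::-1])
E
```

```text
flap est 49.31 radius err mm 0.36 tool turned 49.49 F [-2.7  3.1  2.9] w 0.0095 q [ 0.58  0.51  0.27 -0.36 -1.63 -0.85]
50.0 dp [0.4, -1.5, -1.0] rot [0.54, -1.31, -0.52]
```

View pics/e1.png

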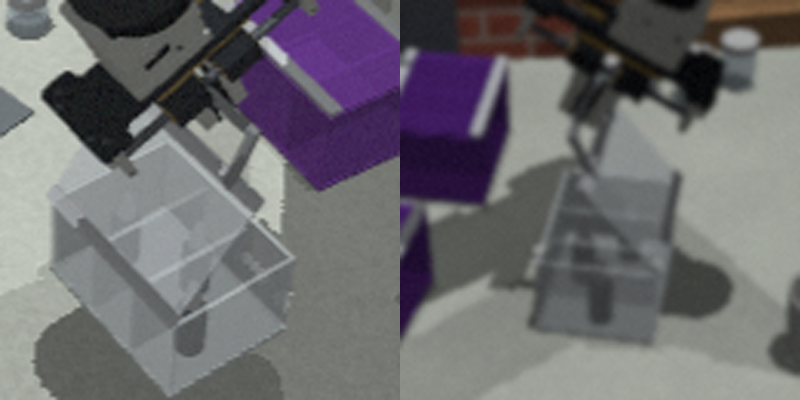

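View pics/w11.png

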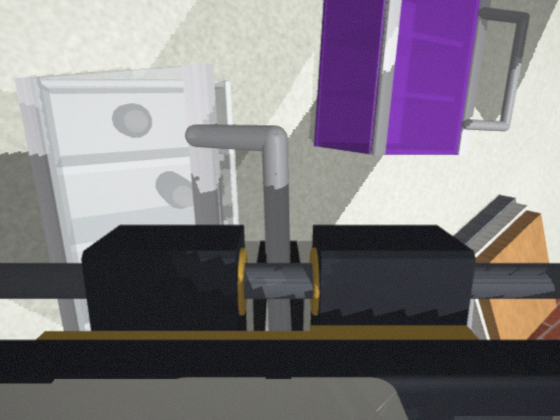

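The flap is open with the bar in the pads (wrist 277,130–300). I'll check the angle independently from depth.

```bash
python3 - <<'E'
from h import *
import pickle,json
F=pickle.load(open('f9.pkl','rb'));g=json.load(open('grip.json'));H=np.array(g['H'])
for n,F_ in F.items():
    P=cloud(F_)-H; X=P@RX; Y=P@RY; Z=P[...,2]
    m=(abs(Y)<.078)&(X<.0)&(X>-.12)&(Z>.015)&(abs(Z+X*np.tan(np.radians(50)))<.02)
    if n=='wrist': m[225:]=0
    x,z,y=X[m],Z[m],Y[m]
    if len(x)<30: print(n,len(x));continue
    A=np.c_[x,np.ones_like(x)]; k=np.ones(len(x),bool)
    for _ in range(10):
        d=np.c_[x[k],z[k]].astype(np.float32); vx,vz,x0,z0=cv2.fitLine(d,cv2.DIST_HUBER,0,.001,.001).ravel()
        r=(x-x0)*vz-(z-z0)*vx; k=abs(r)<.004
    print(n,k.sum(),'plane angle',np.degrees(np.arctan2(abs(vz),abs(vx))).round(2),'rms mm',(r[k].std()*1000).round(2),'line at x=0 z mm',((z0-x0*vz/vx)*1000).round(1),'x range',x[k].min().round(3),x[k].max().round(3))
f=F['wrist'];P=cloud(f)
bp=P[150:220,272:282].reshape(-1,3); bp=bp[~np.isnan(bp[:,0])]; v=np.median(bp,0); print('bar surface',v, 'rel H',(v-H)@RX,(v-H)[2])
# add 5mm along view ray
o=f['C'][:3,3]; c=v+.005*(v-o)/np.linalg.norm(v-o); w=c-H; print('bar angle',np.degrees(np.arctan2(w[2],-w@RX))-6.62,'rad',np.hypot(w[2],w@RX))
E
```

```text
scene 2046 plane angle 49.54 rms mm 1.81 line at x=0 z mm 10.0 x range -0.108 -0.0
side 703 plane angle 49.6 rms mm 1.4 line at x=0 z mm 5.0 x range -0.11 -0.005
wrist 24600 plane angle 49.37 rms mm 0.89 line at x=0 z mm 8.9 x range -0.076 -0.001
bar surface [0.54264308 0.26257841 0.22344988] rel H -0.08452684518324817 0.13362133275729776
bar angle 49.52062175735193 rad 0.15563058361274343
```

Depth planes give 49.4–49.6° and kinematics 49.3°, so a small nudge is needed.

Emit:
move_arm(
  deltas=[
    {"dp": [0, -2.3, -1.1], "rotation": [0.5, 0, 0]},
    {"dp": [0, 0, 0], "rotation": [0, 0, 0]},
    {"dp": [0, 0, 0], "rotation": [0, 0, 0]},
  ],
)

```text
t: 18.47
eef_pos: [0.5457, 0.3015, 0.2079]
ee_rot: [-1.091, -0.0, 1.268]
force: [-2.5, 3.4, 1.3]
width: 0.009
```

```bash
python3 arc.py 50; python3 - <<'E'
from h import *
import pickle,json,time
g=json.load(open('grip.json'));H=np.array(g['H'])
for i in range(6):
    f=grab('wrist')
P=cloud(f)-H; X=P@RX; Y=P@RY; Z=P[...,2]
m=(abs(Y)<.078)&(X<.0)&(X>-.12)&(Z>.015)&(abs(Z+X*np.tan(np.radians(50)))<.02); m[225:]=0
x,z=X[m],Z[m];k=np.ones(len(x),bool)
for _ in range(10):
    vx,vz,x0,z0=cv2.fitLine(np.c_[x[k],z[k]].astype(np.float32),cv2.DIST_HUBER,0,.001,.001).ravel(); k=abs((x-x0)*vz-(z-z0)*vx)<.004
print('plane',np.degrees(np.arctan2(abs(vz),abs(vx))))
s=arm.get_state();print(s['t'],s['qd'].round(4),s['force'])
E
python3 arc.py
```

```text
flap est 50.16 radius err mm 0.34 tool turned 49.97 F [-2.5  3.4  1.3] w 0.009 q [ 0.58  0.52  0.28 -0.37 -1.64 -0.85]
50.0 dp [0.4, 0.5, 0.1] rot [0.05, -1.29, -0.54]
plane 50.278114
18.7667 [-0.0006  0.0008 -0.0013  0.0002 -0.0006 -0.0015] [-2.33300791  2.50991116  2.60411832]
flap est 50.17 radius err mm 0.37 tool turned 49.97 F [-2.3  2.5  2.6] w 0.0094 q [ 0.58  0.52  0.28 -0.37 -1.64 -0.85]
```

Steady at about 50.2°. One last overview before handing in.

```bash
python3 - <<'E'
from h import *
import pickle
F=pickle.load(open('f0.pkl','rb'))
a=grab('scene','fin.png');b=grab('side')
for n,f in(('scene',a),('side',b)):
    P=cloud(f)
    t=P[(abs(P[...,0]-.57)<.1)&(abs(P[...,1]+.02)<.09)&(P[...,2]>.011)&(P[...,2]<.022)]
    print(n,'lid circ',cv2.minEnclosingCircle((t[:,:2]*1000).astype(np.float32)),'z',np.percentile(t[:,2],[10,50,90]).round(4))
    Q=cloud(F[n])
    for nm,cx,cy in(('jar',.39,-.02),('cup',.77,.16)):
        A=[q[(abs(q[...,0]-cx)<.06)&(abs(q[...,1]-cy)<.06)&(q[...,2]>.03)] for q in(Q,P)];print(nm,[x.mean(0).round(4) for x in A])
E
```

```text
scene lid circ ((568.8814086914062, -15.365874290466309), 94.43611907958984) z [0.0145 0.0178 0.0204]
jar [array([ 0.3926, -0.0169,  0.0477]), array([ 0.3919, -0.017 ,  0.0477])]
cup [array([0.7716, 0.1646, 0.0636]), array([0.7635, 0.1764, 0.2035])]
side lid circ ((569.8914184570312, -24.29210662841797), 63.7266731262207) z [0.0127 0.015  0.0174]
jar [array([ 0.3851, -0.0277,  0.0461]), array([ 0.385 , -0.0276,  0.0461])]
cup [array([0.7686, 0.1599, 0.0625]), array([0.7464, 0.1848, 0.3549])]
```

View pics/fin.png

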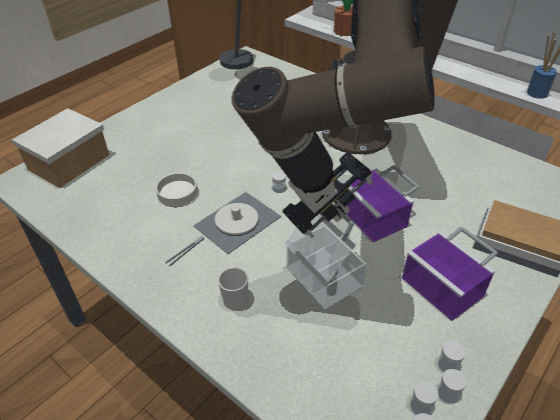

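The lid lies flat and centred on the mat at (237,218). The flap is held open, and the jar (279,182), cup (234,290) and tweezers (185,250) are unmoved. Handing in.

```bash
python3 -c "
from station import arm
print(arm.job_done())"; python3 arc.py
```

```text
the job is handed in; nothing more can be done
None
the job is handed in; nothing more can be done
```

I lifted the lid off the palette by its knob and set it right way up on the grey mat. I then gripped the clear rack's bar, raised the flap, and handed the job in at about 19 s with the arm still holding it.

**Lid:** the last picture shows it flat, with its edge inside the mat's. The side view puts its centre at (0.570, -0.024), against a measured mat centre of (0.570, -0.022). The scene view's circle fit for the lid failed because it caught other points (94 mm radius instead of about 61), so I relied on the side fit and the picture. It touched down with up to 19 N and may have lifted about 1 mm as I eased off before opening the fingers.

**Flap:** the arm pose gave 50.2° and the wrist depth plane 50.3°. The joints were at rest, the wrist force was about 4 N, and the opening was 9.4 mm on the 10 mm bar. Early in the lift the wrist force briefly reached about 48 N, because the held bar is stiff against small errors in its path. I used smaller steps after that, and every later reading was under about 11 N.

**Left alone:** the jar measured as unmoved. The cup and tweezers are at the same pixels as at the start. The depth check on the cup was spoiled by the arm being in its measuring window. I did not measure the bottles, but nothing touched them.

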